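# Hold the fold-down vial shelf to its hinge

### The arm

A 6-joint arm with a two-finger parallel gripper is mounted at the origin on the work surface. World frame = base frame: x ahead of the robot, y to its left, z up, the work surface at z = 0. Lengths are in mm, angles in rad, forces in N, time in s.
With the tool pointing down it reaches from about 400 to 925 mm from the base axis. Payload 12.5 kg.
Tool frame: the origin (TCP) lies on the mounting face of the last link; the fingertips stand 190 mm ahead of it and the grasp point (between the pads) lies 171 mm ahead of it (env.tcp_to_tips is the distance from the TCP to the fingertips, in mm); x points along the fingers, y is the direction in which the jaws open and shut, and the axes are right-handed (so a half turn about x gives the same grasp; the last joint's range is limited). The gripper opens to 95 mm and grips with 3 to 60 N. Pads are 20 mm wide; open, the fingers measure 119 mm over their backs; the gripper's body (75 mm by 180 mm) begins 59 mm behind the grasp point.
Start: joints at [1.214, 0.491, 1.559, -0, 1.092, -0.106], TCP at [155.088, 605.452, 404.761] pointing down, gripper open.
Joint ranges: [-3.1, 3.1], [-0.84, 2.19], [0.05, 2.79], [-1.13, 4.28], [0.06, 2.93], [-2.69, 2.69]. Speed limits (rad/s): [2.22, 2.22, 2.79, 3.14, 3.14, 3.14].

### API

Orientations are given as [roll, pitch, yaw] about the fixed x, y, z axes, in that order (R = Rz(yaw) Ry(pitch) Rx(roll)).
In Python, from cell import monitor, cams, job, env gives the robot as it stands. The module is installed in compiled form; this text tells all that it offers.
- The arm moves only by the tool apply_moves, never from a script. Its argument "series" is a list of rows, each a list of 3 entries, a list of its own where there are three numbers: the closure, from -1 (fully open) to 1 (shut), so that 0 is half open, then the shift along the tool's x, y, z in cm, then the turn about the tool's x in rad. A call has 1 to 20 rows; each row is the pose to reach, as a shift and turn from the pose commanded when the call began, along the tool's axes at that moment; what a row does not reach only later rows make up. A row lasts 1/8 s, in which the tool goes at most 62.5 mm and 10.7 degrees, less where a joint would pass 70% of its speed; a pose out of reach is approached as far as the arm can. A call with a gripper value outside its range is refused whole. The fingers move at their own pace and stop on an object; the grip force is fixed at half the most. Time passes only in rows, so rows that repeat a pose let the fingers close. It gives the time, the measured TCP pose, the force and the opening at its end, in the units of the state.
- monitor.state(): the state, without advancing time (a new reading comes with each control period).
- cams.read_camera(name): name is "scene" or "top" or "wrist"; returns a dict with "image" (480x640x3 uint8, red, green, blue), "fx", "fy", "cx", "cy" (pixels), "position" and "orientation" of the camera in the world. Camera axes: x right, y down, z forward; pixel columns grow to the right and rows downward; lengths in mm; the calibration is good to about 2 mm. A picture is of the moment at which its call begins. There is no depth.
- job.job_done(): hands the job in, once; it reports no verdict.
The state is a dict: "t": time; "joints": joint angles; "qvel": joint speeds; "tau": joint torques, N m; "eef_pos": TCP position; "tcp_rot": TCP orientation; "ft_force": force on the tool from outside, world axes, zero at the start; "moment": the same for the moment, N m; "opening": opening from 0.0 (shut) to 1.0 (fully open).
Only numpy, scipy, OpenCV 4.12 (cv2) and the standard library are available. Lean on these libraries where they do the work, as an engineer would, in place of code of your own. Each camera call takes 0.05 s, during which the arm holds its last target. There are 200 camera calls.

### The job

The fold-down vial shelf has to go back on the white instrument module. First turn the black knob on top of the module clockwise past its detent until it clicks over to its far stop, which backs the hinge pin out of the gap between the module's two hinge knuckles; then pick up the shelf by its grip and bring its single knuckle into that gap, with the shelf level and reaching out from the module's front. Finish while still holding the shelf in the gripper, still and without leaning on the hinge, with the bores of all three knuckles in line and ready for a colleague to send the pin home; leave the bottle, carton and jar alone.

Things in the scene. Friction and masses are not known exactly. Their poses are not given: they have to be found in the camera images.
- module: White box-shaped instrument module fixed to the bench: 200 mm deep (x), 240 mm wide (y), 90 mm high. Origin on the bench directly below the middle of its hinge gap; its own +x points into the module, z up. Front face at x = +18 mm, back at x = +218 mm, sides at y = +-120 mm.
- hinge_bore (a point): Centre of the hinge gap, 85 mm above the bench, on the hinge axis, level along its own y (axes as the module's). Two steel knuckles (22 mm outside, 12 mm bore) at y = +-16 to +-38 mm leave a 32 mm gap, open to the front (-x), above and below; the face is 18 mm behind the axis. An 8 mm pin blocks the gap while the knob is at 0; at the knob's far stop it is out of the gap, standing out at +y.
- knob_grip (a point): Top centre of the black knob on the module's top: 60 mm behind the hinge axis (+x), 78 mm to +y of the gap's middle, 128 mm above the bench. Its grip bar is 46 mm long, 14 mm thick, 24 mm high, on a 48 mm disc. The point turns with the knob: the bar runs along its own x, so pinch along its own y. At joint value 0 its x is the module's x.
- knob (a joint): Turn of the knob in rad, clockwise seen from above: 0 at the start (pin home) to 1.4 (far stop, pin out). Over-centre detent: it resists with at most about 0.09 N m, springs back if let go before about 0.6, and past about 0.85 it clicks over and goes to 1.4 by itself when let go; it stays there.
- shelf: Loose fold-down shelf, about 0.3 kg, flat on the bench: aluminium plate 100 mm (x) by 120 mm (y) by 8 mm with two rows of round vial marks. Origin at the centre of its underside, z up. A grey grip fin stands at the centre: 14 mm thick (x), 60 mm long (y), its top 46 mm above the underside. A 22 mm wide tongue on its +x edge carries one steel knuckle.
- shelf_grip (a point): Middle of the top edge of the shelf's grip fin, 46 mm above the underside (axes as the shelf's); pinch the fin across its thickness, along the shelf's x.
- shelf_bore (a point): Centre of the shelf's knuckle: 68 mm to +x of the shelf's origin and 11 mm above its underside. Knuckle 22 mm outside diameter, 24 mm long, 12 mm bore along the shelf's y. It belongs at point hinge_bore, with the shelf's axes parallel to the module's, the plate on the module's -x side.
- bottle: Bystander: amber glass bottle, 72 mm diameter, 150 mm high; origin at its foot. Shelf and bottle may lie on either side, left or right.
- carton: Bystander: cardboard carton 70 x 100 x 50 mm; origin under its centre.
- jar: Bystander: glass jar with a screw cap, 48 mm diameter, 70 mm high; origin at its foot.
There are look-alikes about, which are no part of the job. Several things look just like the shelf: the one meant starts farthest from the robot's base.

How it is judged (in metres and radians):
On the way:
1. the knob is turned past its detent to its far stop, before the shelf is picked up (value of joint knob above 1.25 rad and distance of shelf from where it was at the start of the episode below 0.03 m), for 0.2 s.
At the end, for the whole second after the job is handed in: Knob above 1.25 rad; shelf held by the fingers (over 2 N) and still; its bore centre within 3 mm of the hinge axis (fore-aft, up-down) and 5 mm along it, parallel within 5 degrees, plate level within 7 degrees in front of the module, pressing on it with less than 4 N (value of joint knob above 1.25 rad and x of shelf_bore in the frame of hinge_bore between -0.003 and 0.003 m and z of shelf_bore in the frame of hinge_bore between -0.003 and 0.003 m and y of shelf_bore in the frame of hinge_bore between -0.005 and 0.005 m and angle between the y axis of shelf and the y axis of module, either way round below 0.087 rad and angle between shelf's own z axis and vertical below 0.12 rad and x of shelf_grip in the frame of hinge_bore below -0.04 m and contact force between shelf and the fingers above 2 N and contact force between shelf and module below 4 N and linear speed of shelf below 0.02 m/s); the arm keeps its last pose, push and grip.
It fails at once if a bystander is moved more than 30 mm or tipped over (distance of any of bottle, carton, jar from where it was at the start of the episode above 0.03 m or angle between any of bottle, jar, carton's own z axis and vertical above 0.5 rad).
It also fails if it takes over 58 s, if anything falls off the work surface, if the arm or the gripper's body presses on something with over 40 N, if the wrist force passes 120 N, or if a joint passes its speed limit or range.

## Working session

There is one attempt and no reset: what is moved stays moved. The work goes in short steps, Python scripts to look and compute and a tool call to move; the robot and the scene stay as the last step left them, time stands still between calls to the robot, and variables do not carry over. Pictures are saved under pics/ and viewed, about 8 in all and at most 12, crops included, and the job is handed in when it is done.

Besides the shell and the picture viewer there is one more tool, called after "Emit:" as name([rows], argument=value, ...), one row to a line, values as JSON. apply_moves: Moves the arm, as the interface text tells. Its arguments: {"type":"object","properties":{"series":{"type":"array"}},"required":["series"]}

```bash
mkdir -p pics; python3 - <<'E'
from cell import monitor,cams
import cv2,numpy as np,pickle
s=monitor.state();print(s)
for n in("scene","top"):
    r=cams.read_camera(n);cv2.imwrite(f"pics/{n}1.png",r["image"][:,:,::-1]);pickle.dump(r,open(f"pics/{n}1.pkl","wb"))
    print(n,{k:v for k,v in r.items() if k!="image"})
E
```

```text
{'t': 0.0, 'joints': array([ 1.21441551e+00,  4.91562093e-01,  1.55949100e+00, -1.18542397e-05,
        1.09167135e+00, -1.05597583e-01]), 'qvel': array([ 0.00031193, -0.00159833,  0.0012175 , -0.00058847,  0.00181384,
        0.00283576]), 'tau': array([-1.23677208e-03, -6.12625122e+01, -2.58193338e+01,  6.92244200e-02,
        4.82199644e-02, -1.86940943e-04]), 'eef_pos': array([155.06398889, 605.41419608, 404.14573995]), 'tcp_rot': array([-1.66710516,  1.56966448, -1.91788292]), 'ft_force': array([-0.01967926,  0.11680583,  0.55032467]), 'moment': array([ 0.00971381, -0.0066013 ,  0.0294204 ]), 'opening': 0.998961995778148}
scene {'fx': 441.61281748247586, 'fy': 441.61281748247586, 'cx': 315.1728003530865, 'cy': 238.90590338781738, 'position': array([1000.06513601, -790.43972886,  730.28831973]), 'orientation': array([-2.14970904,  0.01862026,  0.58270116])}
top {'fx': 592.8950580845576, 'fy': 592.8950580845576, 'cx': 315.3330275928186, 'cy': 242.44763144240665, 'position': array([ 325.09991331,    6.34136871, 1478.01323447]), 'orientation': array([-3.0307435 , -0.01842175, -1.5472343 ])}
```

View pics/top1.png

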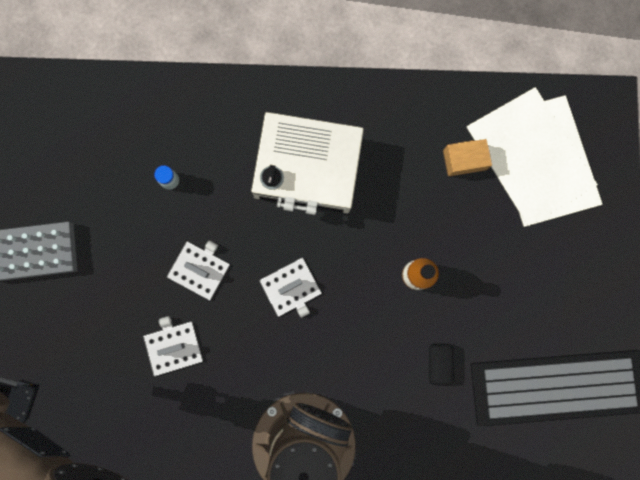

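View pics/scene1.png

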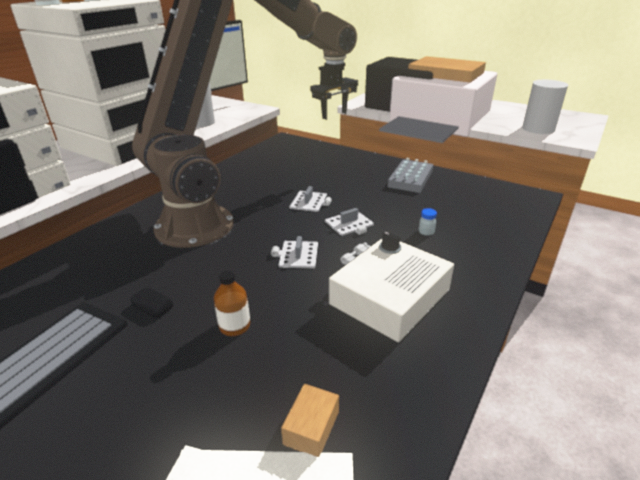

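The top view shows the module with its hinge at about (298,207) and its knob at (272,176). There are three shelves, at (199,270), (291,287) and (173,347). The one at (199,270) looks farthest from the base, which is at about (303,440). The jar is at (167,178), the bottle at (421,274) and the carton at (467,157). Next I'll measure these positions.

```bash
cat > h.py <<'E'
import numpy as np,cv2,pickle
from scipy.spatial.transform import Rotation as R
def rm(o): return R.from_euler('xyz',o).as_matrix()
def back(r,uv,z):
    uv=np.atleast_2d(uv).astype(float)
    d=np.c_[(uv[:,0]-r['cx'])/r['fx'],(uv[:,1]-r['cy'])/r['fy'],np.ones(len(uv))]@rm(r['orientation']).T
    p=r['position'];return p+d*((z-p[2])/d[:,2])[:,None]
def proj(r,P):
    c=(np.atleast_2d(P)-r['position'])@rm(r['orientation'])
    return np.c_[c[:,0]/c[:,2]*r['fx']+r['cx'],c[:,1]/c[:,2]*r['fy']+r['cy']]
def pose(x,y,yaw,pts): # local points -> world
    c,s=np.cos(yaw),np.sin(yaw);pts=np.atleast_2d(pts).astype(float)
    return np.c_[x+c*pts[:,0]-s*pts[:,1],y+s*pts[:,0]+c*pts[:,1],pts[:,2]]
E
python3 - <<'E'
from h import *
r=pickle.load(open('pics/top1.pkl','rb'));im=r['image']
g=im.min(2)
for name,(x0,y0,x1,y1),z,th in [("module",(240,100,375,225),90,170),("A",(160,235,240,305),8,120),("B",(255,250,330,325),8,120),("C",(135,310,210,385),8,120)]:
    m=np.zeros_like(g);m[y0:y1,x0:x1]=(g[y0:y1,x0:x1]>th)*255
    m=cv2.morphologyEx(m,cv2.MORPH_CLOSE,np.ones((7,7)))
    m=cv2.morphologyEx(m,cv2.MORPH_OPEN,np.ones((15,15) if name!="module" else (25,25)))
    c=max(cv2.findContours(m,0,1)[0],key=cv2.contourArea)[:,0]
    w=back(r,c,z)[:,:2].astype(np.float32)
    b=cv2.minAreaRect(w);print(name,b,cv2.boxPoints(b).round().tolist(),np.hypot(*b[0]))
print(back(r,[298,207],85),back(r,[272,176],128),back(r,[210,246],11))
a=cv2.resize(im[95:310,150:380],None,fx=3,fy=3,interpolation=3)[:600,:]
cv2.imwrite('pics/crop1.png',a[:,:,::-1])
E
```

```text
module ((674.27734375, 9.057891845703125), (236.61083984375, 208.25160217285156), 82.34505462646484) [[555.0, -94.0], [762.0, -122.0], [793.0, 112.0], [587.0, 140.0]] 674.3381805142313
A ((412.3227233886719, 272.8518981933594), (116.3912124633789, 121.29878234863281), 1.4592825174331665) [[353.0, 332.0], [356.0, 211.0], [472.0, 214.0], [469.0, 335.0]] 494.42712968684333
B ((378.3836975097656, 44.294368743896484), (115.93473815917969, 121.22663116455078), 1.8873214721679688) [[318.0, 103.0], [322.0, -18.0], [438.0, -14.0], [434.0, 107.0]] 380.9674705845396
C ((222.64816284179688, 324.9071044921875), (111.28502655029297, 123.64872741699219), 3.1399378776550293) [[164.0, 384.0], [170.0, 260.0], [282.0, 266.0], [275.0, 390.0]] 393.8741308671141
[[564.50737756  27.56464775  85.        ]] [[628.24191261  89.06227925 128.        ]] [[473.45147201 244.16604127  11.        ]]
```

View pics/crop1.png

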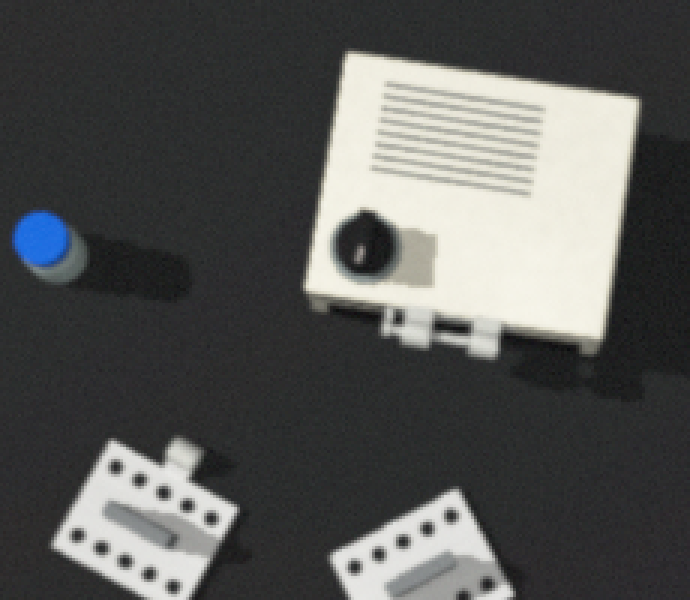

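The crop shows the module's top corners at crop pixels (346,52), (639,98), (604,338) and (305,291). The shelf's plate corners are at (112,440), (238,510) and (53,546), and its knuckle is at (183,452). The knob bar is at 0, parallel to the module's x. I'll fit poses to these points.

```bash
python3 - <<'E'
from h import *
from scipy.optimize import least_squares
r=pickle.load(open('pics/top1.pkl','rb'))
def fit(loc,crop,x0):
    uv=np.array(crop)/3+[150,95]-1/3
    f=lambda p:(proj(r,pose(*p,loc))-uv).ravel()
    s=least_squares(f,x0);return s.x,np.abs(s.fun).max()
m,e=fit([[218,120,90],[218,-120,90],[18,-120,90],[18,120,90]],[(346,52),(639,98),(604,338),(305,291)],[565,27,-.13])
print('module',m,e,'knob',pose(*m,[60,78,128]),'bore',pose(*m,[0,0,85]),proj(r,pose(*m,[[60,78,128],[0,0,85]])))
s,e=fit([[50,60,8],[50,-60,8],[-50,60,8],[68,0,22]],[(112,440),(238,510),(53,546),(185,452)],[412,272,-.4])
print('shelf',s,e,pose(*s,[[0,0,46],[68,0,11]]))
print('jar',back(r,[(163+164)/2,174],70),'bottle',back(r,[428,270],150))
E
```

```text
module [ 5.62929589e+02  2.30484139e+01 -1.30133643e-01] 0.4889539342059379 knob [[632.54406217  92.60289013 128.        ]] bore [[562.92958932  23.04841386  85.        ]] [[270.53021267 174.13747677]
 [299.88079029 207.70469022]]
shelf [412.29582845 270.91778783  -0.47310159] 0.4949877257728872 [[412.29582845 270.91778783  46.        ]
 [472.82666313 239.93362973  11.        ]]
jar [[638.93371779 353.77978262  70.        ]] bottle [[ 417.6008153  -269.60965338  150.        ]]
```

```bash
cat >> h.py <<'E'
def plan(s,x,y,ztip,jaw):
    M=rm(s['tcp_rot']);sh=M.T@(np.array([x,y,ztip+190])-s['eef_pos'])/10
    cur=np.arctan2(M[1,1],M[0,1]);d=(cur-jaw+np.pi/2)%np.pi-np.pi/2 # +turn about down axis = clockwise
    print('tool x',M[:,0].round(3),'jaw dir',cur.round(4),'shift cm',sh.round(3),'turn',d.round(4),'j6',s['joints'][5].round(3),'pos',s['eef_pos'].round(1))
E
python3 - <<'E'
from h import *
from cell import monitor
s=monitor.state()
plan(s,632.5,92.6,240,-.130+np.pi/2)
plan(s,412.3,270.9,150,-.473)
E
```

```text
tool x [-0.    -0.001 -1.   ] jaw dir 1.32 shift cm [ -2.545 -37.832  58.975] turn -0.1208 j6 -0.106 pos [155.1 605.4 404.2]
tool x [-0.    -0.001 -1.   ] jaw dir 1.32 shift cm [  6.446 -26.017  33.219] turn -1.3486 j6 -0.106 pos [155.1 605.4 404.2]
```

Emit:
apply_moves([
  [0,[-2.5,-37.8,59.0],-0.12],
  [0,[-2.5,-37.8,59.0],-0.12],
  [0,[-2.5,-37.8,59.0],-0.12],
  [0,[-2.5,-37.8,59.0],-0.12],
  [0,[-2.5,-37.8,59.0],-0.12],
  [0,[-2.5,-37.8,59.0],-0.12],
  [0,[-2.5,-37.8,59.0],-0.12],
  [0,[-2.5,-37.8,59.0],-0.12],
  [0,[-2.5,-37.8,59.0],-0.12],
  [0,[-2.5,-37.8,59.0],-0.12],
  [0,[-2.5,-37.8,59.0],-0.12],
  [0,[-2.5,-37.8,59.0],-0.12],
  [0,[-2.5,-37.8,59.0],-0.12],
  [0,[-2.5,-37.8,59.0],-0.12],
  [0,[-2.5,-37.8,59.0],-0.12],
  [0,[-2.5,-37.8,59.0],-0.12],
])

```text
t: 2.1
eef_pos: [632.4, 93.7, 430.0]
tcp_rot: [0.516, 1.57, 0.387]
ft_force: [0.1, 0.9, -0.6]
opening: 0.499
```

```bash
python3 - <<'E'
from h import *
from cell import monitor,cams
r=cams.read_camera("wrist");pickle.dump(r,open('pics/w1.pkl','wb'))
s=monitor.state();plan(s,632.5,92.6,108,-.130+np.pi/2)
print({k:v for k,v in r.items() if k!="image"})
im=r['image'].copy()
m=[562.93,23.05,-.130]
P=pose(*m,[[60,78,128],[83,78,128],[37,78,128],[0,0,85],[218,120,90],[18,120,90],[18,-120,90],[0,16,96],[0,-16,96],[0,38,96],[0,-38,96]])
for u in proj(r,P): cv2.drawMarker(im,tuple(int(v) for v in u.round()),(255,0,0),0,10,1)
cv2.imwrite('pics/w1.png',im[:,:,::-1]);print(proj(r,P).round())
E
```

```text
tool x [ 0.  0. -1.] jaw dir 1.4409 shift cm [ 1.3196e+01 -9.2000e-02  9.0000e-03] turn 0.0001 j6 -1.397 pos [632.5  93.5 430. ]
{'fx': 417.6446848540286, 'fy': 417.6446848540286, 'cx': 321.86260575347507, 'cy': 234.57109272950808, 'position': array([548.89288745, 104.18300868, 409.00733062]), 'orientation': array([2.84465543e+00, 6.12503221e-04, 1.44035839e+00])}
[[321. 232.]
 [321. 263.]
 [321. 200.]
 [219. 140.]
 [368. 388.]
 [377. 165.]
 [ 61. 165.]
 [237. 142.]
 [193. 142.]
 [267. 142.]
 [163. 142.]]
```

View pics/w1.png

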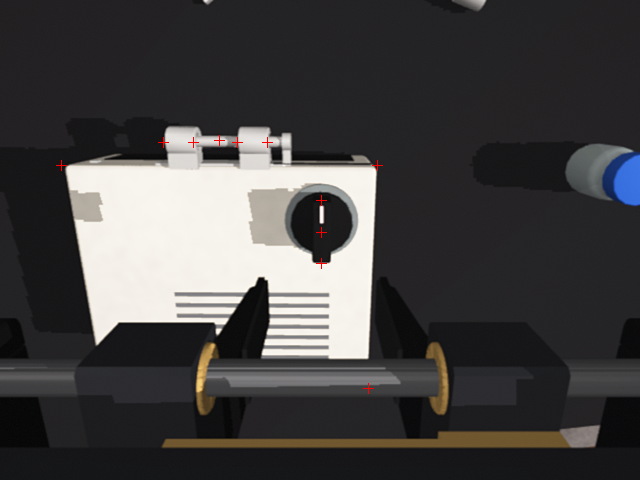

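The overlay matches the knob to within a pixel. The knuckles at (182,142) and (254,142) sit about 2 px right of prediction, so I'll refine that later. Next I descend and pinch the knob.

Emit:
apply_moves([
  [0,[6,-0.1,0],0],
  [0,[11,-0.1,0],0],
  [0,[13.2,-0.1,0],0],
  [0,[13.2,-0.1,0],0],
  [0,[13.2,-0.1,0],0],
  [1,[13.2,-0.1,0],0],
  [1,[13.2,-0.1,0],0],
  [1,[13.2,-0.1,0],0],
  [1,[13.2,-0.1,0],0],
  [1,[13.2,-0.1,0],0],
  [1,[13.2,-0.1,0],0],
])

```text
t: 3.52
eef_pos: [632.7, 92.7, 298.0]
tcp_rot: [1.247, 1.569, 1.116]
ft_force: [0.7, 8.5, 2.0]
opening: 0.149
```

Emit:
apply_moves([
  [1,[0,0,0],0.15],
  [1,[0,0,0],0.3],
  [1,[0,0,0],0.45],
  [1,[0,0,0],0.6],
  [1,[0,0,0],0.75],
  [1,[0,0,0],0.9],
  [1,[0,0,0],1.05],
  [1,[0,0,0],1.2],
  [1,[0,0,0],1.3],
  [1,[0,0,0],1.38],
  [1,[0,0,0],1.38],
  [1,[0,0,0],1.38],
])

```text
t: 5.03
eef_pos: [633.6, 93.8, 298.0]
tcp_rot: [2.178, 1.565, 0.666]
ft_force: [10.0, 16.4, -3.9]
opening: 0.144
```

```bash
python3 - <<'E'
from h import *
from cell import monitor
s=monitor.state();plan(s,632.5,92.6,108,-.130+np.pi/2-1.38);print(s['moment'])
E
```

```text
tool x [ 0.005  0.004 -1.   ] jaw dir 0.0595 shift cm [-0.005 -0.119  0.109] turn -0.0013 j6 -0.019 pos [633.6  93.8 298. ]
[ 2.94330725 -1.51169404 -0.01190178]
```

Turned through 1.38 rad, with the moment about z near zero, so the knob has clicked over. I'll open, lift, then look.

Emit:
apply_moves([
  [0,[0,0,0],0],
  [0,[0,0,0],0],
  [0,[0,0,0],0],
  [0,[-6,0,0],0],
  [0,[-12,0,0],0],
  [0,[-12,0,0],0],
])

```text
t: 5.78
eef_pos: [632.7, 91.7, 422.6]
tcp_rot: [1.552, 1.563, 0.041]
ft_force: [-0.8, -0.6, -0.6]
opening: 0.499
```

```bash
python3 - <<'E'
from h import *
from cell import monitor,cams
r=cams.read_camera("top");pickle.dump(r,open('pics/top2.pkl','wb'))
w=cams.read_camera("wrist");pickle.dump(w,open('pics/w2.pkl','wb'))
cv2.imwrite('pics/w2.png',w['image'][:,:,::-1])
s=monitor.state();plan(s,412.3,270.9,170,-.473)
E
```

```text
tool x [ 0.001  0.    -1.   ] jaw dir 0.0597 shift cm [  5.782 -20.898 -19.208] turn 0.5327 j6 -0.019 pos [632.3  91.6 417.9]
```

View pics/w2.png

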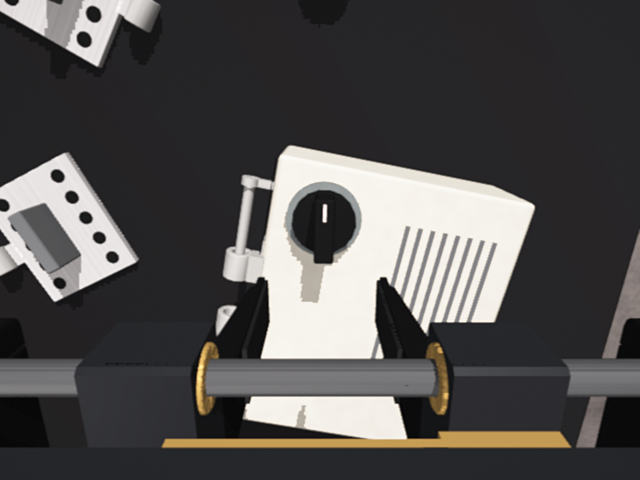

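The knob bar at (323,220) has turned about 80°, and the pin, at (246,215), is out beyond the +y knuckle. Now I go above the shelf.

Emit:
apply_moves([
  [0,[5.8,-20.9,-19.2],0.53],
  [0,[5.8,-20.9,-19.2],0.53],
  [0,[5.8,-20.9,-19.2],0.53],
  [0,[5.8,-20.9,-19.2],0.53],
  [0,[5.8,-20.9,-19.2],0.53],
  [0,[5.8,-20.9,-19.2],0.53],
  [0,[5.8,-20.9,-19.2],0.53],
  [0,[5.8,-20.9,-19.2],0.53],
])

```text
t: 6.88
eef_pos: [413.3, 270.4, 359.4]
tcp_rot: [-0.515, 1.57, -2.557]
ft_force: [-1.2, -0.5, 0.7]
opening: 0.501
```

```bash
python3 - <<'E'
from h import *
from cell import monitor,cams
w=cams.read_camera("wrist");pickle.dump(w,open('pics/w3.pkl','wb'))
im=w['image'].copy();sh=[412.3,270.9,-.473]
P=pose(*sh,[[7,30,46],[-7,30,46],[7,-30,46],[-7,-30,46],[50,60,8],[50,-60,8],[-50,60,8],[-50,-60,8],[68,12,22],[68,-12,22]])
u=proj(w,P);print(u.round(1).tolist())
for v in u: cv2.drawMarker(im,tuple(int(q) for q in v.round()),(255,0,0),0,8,1)
cv2.imwrite('pics/w3.png',im[:,:,::-1])
s=monitor.state();plan(s,412.3,270.9,14,-.473)
E
```

```text
[[331.7, 183.8], [311.9, 183.7], [331.1, 263.3], [312.4, 263.3], [386.6, 136.6], [380.1, 280.2], [257.1, 136.4], [263.3, 280.1], [409.7, 201.4], [407.8, 231.1]]
tool x [-0. -0. -1.] jaw dir -0.4714 shift cm [ 1.5554e+01 -1.1100e-01 -2.0000e-03] turn 0.0016 j6 0.917 pos [413.3 270.4 359.5]
```

View pics/w3.png

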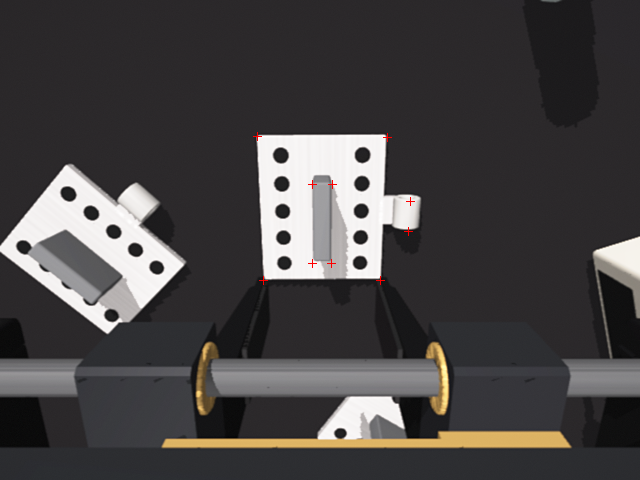

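The overlay fits the plate to about 1 px, with the fin at (322,222). Next I descend and grip.

Emit:
apply_moves([
  [0,[6,-0.1,0],0],
  [0,[12,-0.1,0],0],
  [0,[15,-0.1,0],0],
  [0,[15.5,-0.1,0],0],
  [0,[15.5,-0.1,0],0],
  [1,[15.5,-0.1,0],0],
  [1,[15.5,-0.1,0],0],
  [1,[15.5,-0.1,0],0],
  [1,[15.5,-0.1,0],0],
  [1,[15.5,-0.1,0],0],
  [1,[15.5,-0.1,0],0],
])

```text
t: 8.3
eef_pos: [411.9, 271.5, 205.1]
tcp_rot: [2.508, 1.57, 0.467]
ft_force: [1.2, -1.9, 5.6]
opening: 0.143
```

Emit:
apply_moves([
  [1,[-3,0,0],0],
  [1,[-6,0,0],0],
  [1,[-10,0,0],0],
  [1,[-14,0,0],0],
  [1,[-14,0,0],0],
])

```text
t: 8.93
eef_pos: [411.6, 271.5, 346.8]
tcp_rot: [2.518, 1.566, 0.478]
ft_force: [-0.0, 0.7, -2.4]
opening: 0.146
```

```bash
python3 - <<'E'
from h import *
from cell import monitor,cams
w=cams.read_camera("wrist");pickle.dump(w,open('pics/w4.pkl','wb'))
cv2.imwrite('pics/w4.png',w['image'][:,:,::-1])
s=monitor.state()
c=pose(563,24,-.13,[-68-40,0,0])[0]
plan(s,c[0],c[1],150,-.13);print(s['ft_force'],s['opening'],w['position'],w['orientation'])
E
```

```text
tool x [ 0.001  0.001 -1.   ] jaw dir -0.4699 shift cm [ 0.499 14.536 18.793] turn -0.3399 j6 0.919 pos [411.4 271.4 345.1]
[-0.07829136 -0.6595384  -2.78120753] 0.14552972501106887 [448.00304066 345.27571676 326.07656118] [ 2.84762000e+00 -2.71252212e-03 -4.70697761e-01]
```

View pics/w4.png

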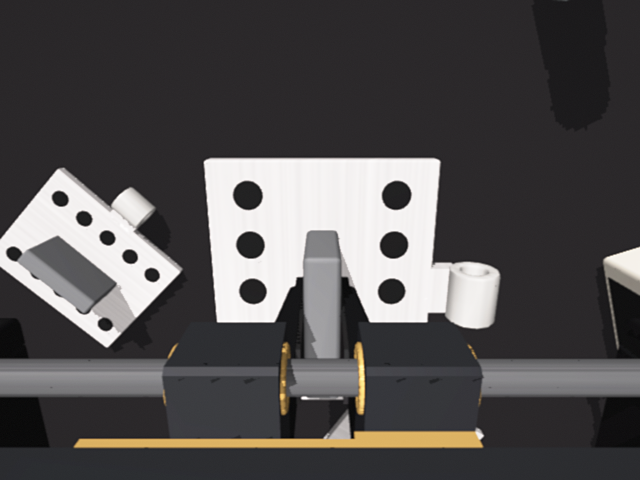

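The shelf is held level, with the plate's top corners at (205,159) and (440,159) and its knuckle at about (472,295). I'll move it to in front of the hinge.

Emit:
apply_moves([
  [1,[0.5,14.5,18.8],-0.34],
  [1,[0.5,14.5,18.8],-0.34],
  [1,[0.5,14.5,18.8],-0.34],
  [1,[0.5,14.5,18.8],-0.34],
  [1,[0.5,14.5,18.8],-0.34],
  [1,[0.5,14.5,18.8],-0.34],
  [1,[0.5,14.5,18.8],-0.34],
  [1,[0.5,14.5,18.8],-0.34],
  [1,[4,14.5,18.8],-0.34],
  [1,[6.7,14.5,18.8],-0.34],
  [1,[6.7,14.5,18.8],-0.34],
  [1,[6.7,14.5,18.8],-0.34],
])

```text
t: 10.48
eef_pos: [456.0, 38.6, 278.5]
tcp_rot: [1.782, 1.57, 0.082]
ft_force: [0.5, 1.0, -2.7]
opening: 0.147
```

```bash
python3 - <<'E'
from h import *
from cell import monitor,cams
w=cams.read_camera("wrist");pickle.dump(w,open('pics/w5.pkl','wb'))
s=monitor.state()
im=w['image'].copy();sh=[562.9,23.05,-.130]
# module knuckle ends: +-16,+-38 ; axis centre and crest
P=pose(*sh,[[0,38,85],[0,16,85],[0,-16,85],[0,-38,85],[0,38,96],[0,16,96],[0,-16,96],[0,-38,96],[18,120,90],[18,-120,90]])
u=proj(w,P);print(u.round(1).tolist())
for v in u: cv2.drawMarker(im,tuple(int(q) for q in v.round()),(255,0,0),0,8,1)
cv2.imwrite('pics/w5.png',im[:,:,::-1])
c=pose(563,24,-.13,[-68,0,0])[0]
plan(s,c[0],c[1],89,-.13);print(s['ft_force'],s['opening'],w['position'],w['orientation'])
E
```

```text
[[577.2, 219.3], [568.3, 267.4], [556.4, 331.5], [548.8, 372.2], [593.2, 226.4], [583.1, 277.1], [569.8, 344.4], [561.4, 386.9], [676.5, 1.8], [563.2, 511.7]]
tool x [ 0.002  0.    -1.   ] jaw dir -0.1294 shift cm [-0.023  3.995  0.05 ] turn 0.0006 j6 0.069 pos [456.   38.5 278.7]
[-0.69126063 -0.91606953 -2.43373117] 0.14659088046735627 [465.47706346 120.5814803  257.50580334] [ 2.84424847e+00 -7.20447932e-04 -1.30003840e-01]
```

View pics/w5.png

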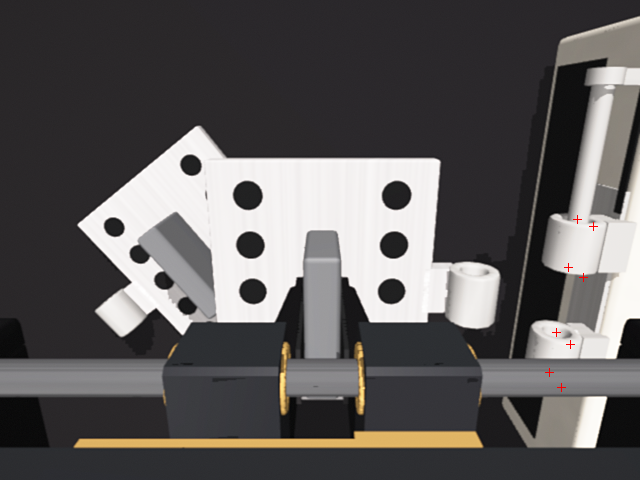

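The predicted module bore points agree within about 2 px: the −y bore is at (556,332) and the pin exit at (580,218). I'll check the shelf's pose in the gripper the same way, on an enlarged crop.

```bash
python3 - <<'E'
from h import *
w=pickle.load(open('pics/w5.pkl','rb'));im=w['image']
t=np.array([456.0,38.5]);yw=-.1294
o=t+(-.35)*np.array([-np.sin(yw),np.cos(yw)]);zu=278.6-205.1
a=np.arange(0,2*np.pi,np.pi/6);ring=lambda x,y,z,rad:[[x+rad*np.cos(q),y,z+rad*np.sin(q)] for q in a]
sh=np.array([[-50,60,8],[50,60,8]]+[[68,12,11]]+ring(68,12,11,11)+ring(68,12,11,6))+[0,0,zu]
mo=np.array([[0,-16,85]]+ring(0,-16,85,6)+ring(0,-16,85,11)+[[0,38,85]]+ring(0,38,85,11))
us=proj(w,pose(*o,yw,sh));um=proj(w,pose(562.93,23.05,-.1301,mo));print(us[:3].round(1).tolist(),um[0].round(1))
x0,y0,k=420,200,4
b=cv2.resize(im[y0:350,x0:620],None,fx=k,fy=k,interpolation=2)
for v in np.r_[us,um]: cv2.circle(b,tuple(int(q) for q in ((v-[x0,y0]+.5)*k).round()),2,(255,0,0),-1)
cv2.imwrite('pics/c5.png',b[:,:,::-1])
E
```

```text
[[205.1, 164.0], [443.7, 163.8], [476.8, 272.9]] [556.4 331.5]
```

View pics/c5.png

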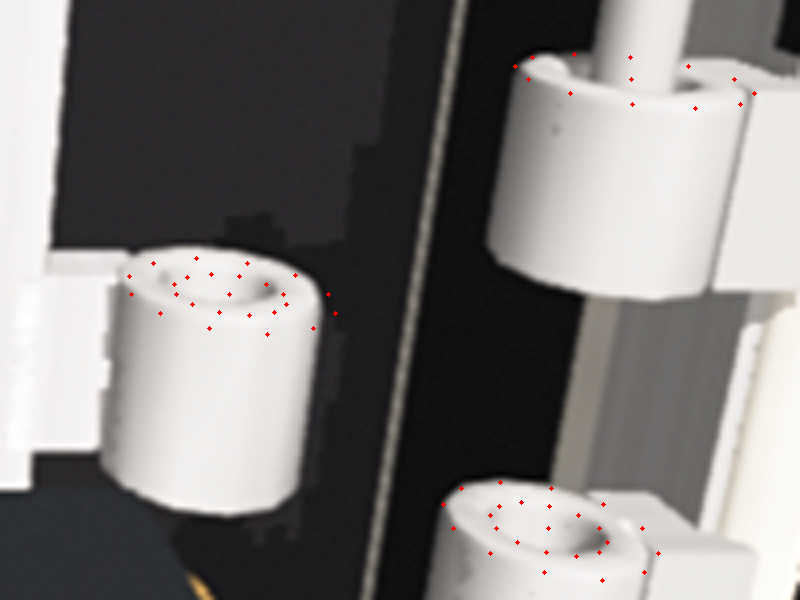

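The predicted shelf knuckle ring lies about 3 px right of and below the real one, while the module's rings match within about 1.5 px. So the shelf sits slightly off in the grip. I'll fit its pose, using w3 (shelf on the bench) to check for camera bias.

```bash
cat > fit.py <<'E'
from h import *
from scipy.optimize import least_squares
def edge(g,y,x,dx,dy,n=8): # subpixel edge position near (x,y) along (dx,dy)
    t=np.arange(-n,n+.01,.25);p=cv2.remap(g,(x+t*dx).astype(np.float32)[None],(y+t*dy).astype(np.float32)[None],1)[0]
    p=cv2.GaussianBlur(p[None],(1,1),0)[0] if 0 else p
    d=np.abs(np.gradient(np.convolve(p,np.ones(5)/5,'same')));d[:6]=0;d[-6:]=0
    return (t*d**2).sum()/(d**2).sum()
def W(p,pts): # p: x,y,z,roll,pitch,yaw
    return np.asarray(pts,float)@R.from_euler('xyz',p[3:]).as_matrix().T+p[:3]
def fitpose(r,p0,samples,extra=[],prior=(20,20,20,.02,.02,.03),it=4):
    """samples: local points on straight edges with local edge dir; extra: (local pt, uv)"""
    g=cv2.GaussianBlur(r['image'].astype(np.float32).mean(2),(3,3),0);p=np.array(p0,float)
    for k in range(it):
        A=[];
        for P,D in samples:
            a,b=proj(r,W(p,[P,np.add(P,D)]));t=(b-a)/np.linalg.norm(b-a);n=np.array([-t[1],t[0]])
            off=edge(g,a[1],a[0],*n);A.append((P,n,a+off*n))
        def f(q):
            e=[n@(proj(r,W(q,[P]))[0]-m) for P,n,m in A]
            for P,uv in extra:e+=list(proj(r,W(q,[P]))[0]-uv)
            return np.r_[e,(q-p0)/prior]
        s=least_squares(f,p,loss='soft_l1');p=s.x
    n=len(A);return p,np.abs(f(p)[:n+2*len(extra)]).round(2)
top=[([x,60,8],[1,0,0]) for x in range(-40,41,10)]
L=lambda ys:[([-50,y,8],[0,1,0]) for y in ys]
Rr=lambda ys:[([50,y,8],[0,1,0]) for y in ys]
E
python3 - <<'E'
from fit import *
np.set_printoptions(suppress=True,precision=4)
w=pickle.load(open('pics/w3.pkl','rb'))
print('bench',*fitpose(w,[412.3,270.9,0,0,0,-.473],top+L(range(-40,51,15))+Rr([-40,-25,25,40,50])))
yw=-.1294
for f,p0 in [('w5',[456,38.2,73.5,0,0,-.1294]),('w4',[411.4,271.1,140,0,0,-.4699])]:
    w=pickle.load(open(f'pics/{f}.pkl','rb'))
    p,e=fitpose(w,p0,top+L([50,40,30,20,10,0])+Rr([50,40,30,22]),[([68,12,11],[474.5+0.3,270.4])])
    print(f,p,e);print('bore',W(p,[[68,0,11]]),'tool->',p-p0)
E
```

```text
bench [412.7955 272.5062  -0.0464  -0.0019   0.0002  -0.4678] [0.04 0.12 0.07 0.03 0.03 0.01 0.02 0.   0.02 0.1  0.11 0.24 0.02 0.02
 0.09 0.16 0.14 0.01 0.08 0.11 0.08]
w5 [454.9184  40.5126  72.4152  -0.0163  -0.0333  -0.1303] [0.19 0.22 0.13 0.01 0.08 0.14 0.25 0.36 0.47 0.19 0.28 1.59 2.77 0.27
 0.2  0.17 0.26 0.26 0.22 0.49 1.49]
bore [[521.9643  31.9066  85.6737]] tool-> [-1.0816  2.3126 -1.0848 -0.0163 -0.0333 -0.0009]
w4 [411.8914 273.8143 140.7919  -0.0072  -0.0405  -0.4691] [0.17 0.12 0.05 0.03 0.1  0.12 0.19 0.26 0.34 0.15 0.07 0.14 0.15 0.24
 0.02 0.1  0.21 0.26 0.25 0.4  1.39]
bore [[472.1357 243.373  154.538 ]] tool-> [ 0.4914  2.7143  0.7919 -0.0072 -0.0405  0.0008]
```

```bash
cat >> fit.py <<'E'
fin=[([x,30,46],[1,0,0]) for x in(-4,-2,0,2,4)]+[([x,30,8],[1,0,0]) for x in(-4,0,4)]+[([s*7,y,46],[0,1,0]) for s in(-1,1) for y in(27,22,17)]
E
python3 - <<'E'
from fit import *
np.set_printoptions(suppress=True,precision=4,linewidth=150)
P=(20,20,20,.1,.1,.1)
for f,p0 in [('w4',[411.4,272.5,141,0,0,-.4699]),('w5',[455.5,40.3,73,0,0,-.1294])]:
  w=pickle.load(open(f'pics/{f}.pkl','rb'))
  base=top+L([50,40,30,20,10,0] if f=='w4' else [0,10])+Rr([50,40,30,22])
  k=[([68,12,11],[474.5,270.3])]
  for nm,sm,ex in[('plate',base,[]),('plate+fin',base+fin,[]),('all',base+fin,k)]:
    p,e=fitpose(w,p0,sm,ex,P,6);print(f,nm,p,'bore',W(p,[[68,0,11]])[0],'\n  ',e)
E
# enlarged knuckle ellipse via bore darkness not needed
```

```text
w4 plate [412.0522 273.7912 140.2183  -0.0015  -0.002   -0.4709] bore [472.6408 242.9682 151.3522] 
   [0.   0.   0.01 0.02 0.01 0.01 0.02 0.02 0.01 0.09 0.02 0.21 0.06 0.16 0.   0.01 0.03 0.06 0.02]
w4 plate+fin [412.1129 273.9566 139.94     0.0221   0.0016  -0.4719] bore [472.5868 242.8235 150.8319] 
   [0.32 0.31 0.34 0.37 0.39 0.38 0.4  0.4  0.47 0.65 0.48 0.12 0.1  0.19 0.1  0.61 0.44 0.2  0.14 0.09 0.17 0.12 0.1  0.04 3.36 3.36 3.36 0.08 3.58
 0.13 1.19 2.45 1.42]
w4 all [412.1172 273.8666 140.5237   0.0168  -0.0012  -0.4737] bore [472.5336 242.6893 151.6065] 
   [0.24 0.33 0.39 0.48 0.54 0.59 0.63 0.7  0.83 0.52 0.42 0.13 0.17 0.33 0.17 1.17 0.99 0.77 0.62 0.15 0.23 0.16 0.13 0.04 3.06 3.03 2.99 0.08 3.68
 0.35 1.22 2.38 1.32 0.69 2.57]
w5 plate [455.105   40.5507  71.8705  -0.0097   0.004   -0.1309] bore [522.5795  31.7718  82.5998] 
   [0.03 0.04 0.02 0.01 0.   0.02 0.   0.   0.04 0.17 0.17 0.   0.03 0.07 0.05]
w5 plate+fin [454.9609  40.9478  71.9933   0.0219   0.0028  -0.1293] bore [522.3923  31.9385  82.8029] 
   [1.19 0.37 0.33 0.33 0.29 0.26 0.22 0.19 0.2  0.28 0.85 0.48 0.36 0.11 0.08 0.02 0.02 0.02 0.07 0.12 3.31 3.33 3.32 0.55 3.84 0.86 0.47 3.76 0.82]
w5 all [454.9639  40.8773  72.607    0.0164   0.0003  -0.1311] bore [522.3598  31.8106  83.5883] 
   [1.03 0.34 0.36 0.43 0.41 0.42 0.44 0.47 0.51 0.65 1.12 0.97 0.84 0.6  0.48 0.08 0.09 0.09 0.07 0.12 3.02 2.99 2.97 0.76 3.85 1.14 0.38 3.56 0.67
 0.61 2.71]
```

The plate-only fit is very good: residuals are about 0.02 px and the plate is level. It puts the bore at (522.5, 31.8, 82.7). To reach the hinge it must go 2.2 mm up, 3.4 mm toward the module's −y and 41 mm forward. I'll correct the first two, then advance gently.

Emit:
apply_moves([
  [1,[-0.22,0,0.34],0],
  [1,[-0.22,0,0.34],0],
  [1,[-0.22,1,0.34],0],
  [1,[-0.22,2,0.34],0],
  [1,[-0.22,2.6,0.34],0],
  [1,[-0.22,3.2,0.34],0],
  [1,[-0.22,3.7,0.34],0],
  [1,[-0.22,4.1,0.34],0],
  [1,[-0.22,4.1,0.34],0],
  [1,[-0.22,4.1,0.34],0],
  [1,[-0.22,4.1,0.34],0],
  [1,[-0.22,4.1,0.34],0],
])

```text
t: 12.02
eef_pos: [495.9, 29.5, 280.0]
tcp_rot: [3.01, 1.571, 1.31]
ft_force: [-0.1, -0.6, -1.2]
opening: 0.141
```

```bash
python3 - <<'E'
from fit import *
from cell import monitor,cams
np.set_printoptions(suppress=True,precision=4,linewidth=150)
w=cams.read_camera("wrist");pickle.dump(w,open('pics/w6.pkl','wb'))
s=monitor.state();print(s['t'],s['eef_pos'],s['ft_force'],s['opening'],w['position'],w['orientation'])
c=w['position'];p0=[c[0]-465.48+455.1+0,c[1]-120.58+40.55,c[2]-185.6,0,0,-.1309]
p,e=fitpose(w,p0,top+L([50,40,30,20])+Rr([50,40,30,22]),[],(20,20,20,.05,.05,.05),6);print(p,e)
b=W(p,[[68,0,11]])[0];print('bore',b)
cs,sn=np.cos(-.13),np.sin(-.13);d=b[:2]-[562.93,23.05];print('err module axes',cs*d[0]+sn*d[1],-sn*d[0]+cs*d[1],b[2]-85)
a=np.linspace(0,2*np.pi,24);ring=lambda x,y,z,rad:[[x+rad*np.cos(q),y,z+rad*np.sin(q)] for q in a]
um=proj(w,pose(562.93,23.05,-.1301,ring(0,38,85,11)+ring(0,16,85,11)+ring(0,-16,85,11)))
us=proj(w,W(p,ring(68,12,11,11)+ring(68,-12,11,11)))
x0,y0,k=410,190,5;im=cv2.resize(w['image'][y0:310,x0:560],None,fx=k,fy=k,interpolation=2)
for u,col in((um,(255,0,0)),(us,(0,0,255))):
    for v in u: cv2.circle(im,tuple(int(q) for q in ((v-[x0,y0]+.5)*k).round()),2,col,-1)
cv2.imwrite('pics/c6.png',im[:,:,::-1])
E
```

```text
12.075 [495.9552  29.4984 279.9413] [-0.732  -0.4366 -3.4124] 0.14723950149054202 [505.4412 111.5095 258.9813] [ 2.8442  0.0001 -0.1308]
[494.5959  31.3846  74.508   -0.0247   0.011   -0.1335] [0.13 0.09 0.08 0.   0.   0.02 0.04 0.08 0.18 0.64 0.19 0.62 2.11 0.13 0.01 0.01 0.1 ]
bore [562.143   22.5898  84.7572]
err module axes -0.7206947545020335 -0.5583589758308531 -0.2428421079761165
```

View pics/c6.png

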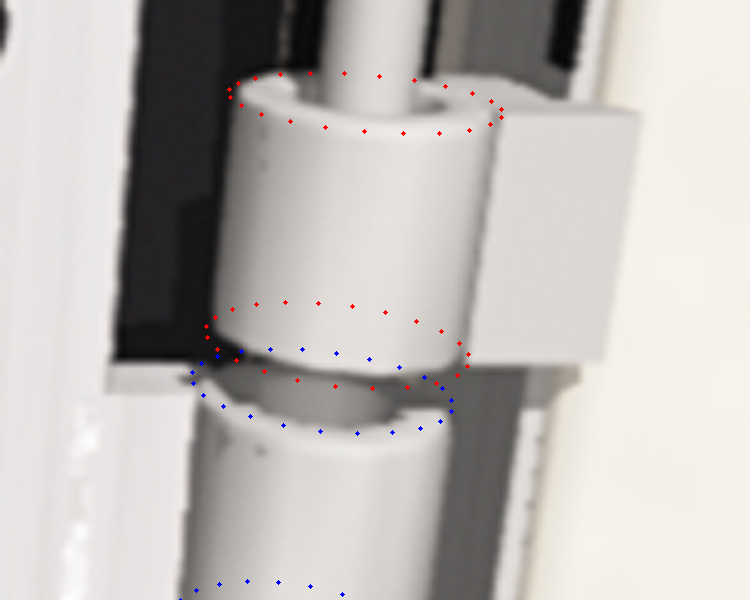

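The shelf's knuckle is in the gap with no contact: wrist Fz is about −3 N, which is just the shelf's weight. The module's lower face is centred at about (340,337) in the crop and the shelf's face at about (325,400). So it still needs roughly +0.7 mm in x, +0.9 mm in y and +0.5 mm in z.

Emit:
apply_moves([
  [1,[-0.05,0.07,-0.09],0],
  [1,[-0.05,0.07,-0.09],0],
  [1,[-0.05,0.07,-0.09],0],
  [1,[-0.05,0.07,-0.09],0],
  [1,[-0.05,0.07,-0.09],0],
  [1,[-0.05,0.07,-0.09],0],
  [1,[-0.05,0.07,-0.09],0],
  [1,[-0.05,0.07,-0.09],0],
])

```text
t: 13.08
eef_pos: [496.8, 30.3, 280.4]
tcp_rot: [-3.038, 1.571, 1.545]
ft_force: [-0.3, 0.7, -2.4]
opening: 0.144
```

```bash
python3 - <<'E'
from fit import *
from cell import monitor,cams
np.set_printoptions(suppress=True,precision=3,linewidth=150)
w=cams.read_camera("wrist");c=w['position']
for a in(.05,.004):
    p0=[c[0]-465.48+455.1,c[1]-120.58+40.55,c[2]-185.6,0,0,-.1309]
    p,e=fitpose(w,p0,top+L([50,40])+Rr([50,40,30]),[],(20,20,20,a,a,.05),6)
    b=W(p,[[68,0,11]])[0];cs,sn=np.cos(-.13),np.sin(-.13);d=b[:2]-[562.93,23.05]
    print(p,e.max(),'err',cs*d[0]+sn*d[1],-sn*d[0]+cs*d[1],b[2]-85)
s=monitor.state();print(s['t'],s['eef_pos'],s['ft_force'],s['moment'],s['qvel'])
x0,y0,k=380,190,4;im=cv2.resize(w['image'][y0:340,x0:580],None,fx=k,fy=k,interpolation=2)
cv2.imwrite('pics/c7.png',im[:,:,::-1])
E
```

```text
[495.594  32.296  74.066  -0.007   0.003  -0.131] 0.49 err 0.0620096832413256 0.4239208771879844 -0.11278993851411201
[495.604  32.366  73.765  -0.      0.     -0.131] 0.54 err 0.034823652869338105 0.43485936397514796 -0.2356783598513772
13.125 [496.822  30.29  280.429] [-1.137  1.267 -2.561] [-0.129  0.07   0.025] [ 0.001  0.    -0.001  0.     0.001  0.002]
```

View pics/c7.png

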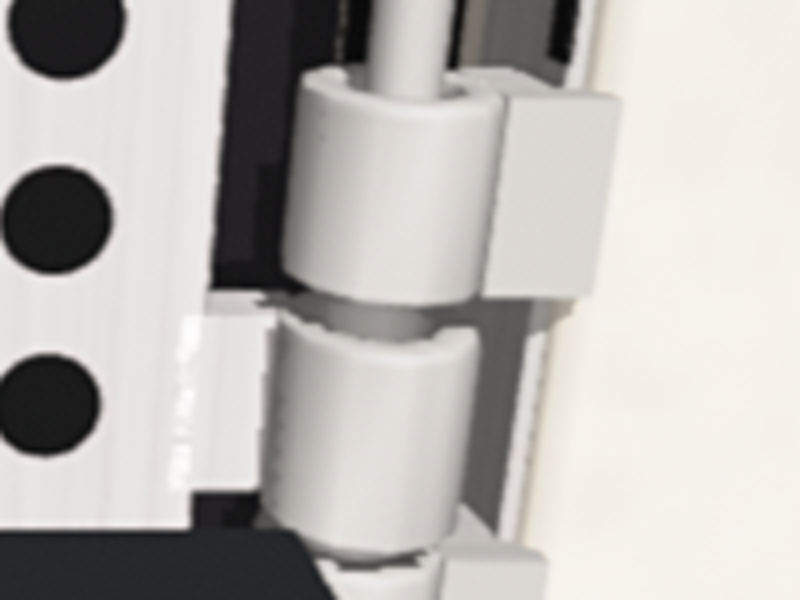

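The pictures show the three knuckles in line, with the gap clear on both sides and no contact load. I'm handing it in.

```bash
python3 -c "
from cell import job,monitor
print(job.job_done());s=monitor.state();print(s['t'],s['ft_force'],s['opening'])"
```

```text
the job is handed in; nothing more can be done
None
the job is handed in; nothing more can be done
```

The shelf's knuckle is in the hinge gap and the shelf is still held in the gripper. I handed the job in at about 13 s; no verdict was reported.

**What I did:** I turned the knob clockwise 1.38 rad and let go. The wrist picture then showed it turned and the pin out at +y. I picked up the shelf farthest from the base by its fin and moved it into the gap from the front, then trimmed the position by about 1 mm.

**Last checks:**
- **Position:** the wrist-camera fit put the bore within about 0.1 mm of the hinge fore-aft, 0.4 mm along the axis and 0.1 to 0.25 mm low. The shelf was level and parallel to within 0.01 rad.
- **Contact:** the wrist force showed mostly the shelf's own weight (about 2.5 N vertical, under 2 N sideways). The joints were practically still.
- **Bystanders:** every move stayed well clear of the bottle, carton and jar. I did not re-measure them afterwards.

**What disagreed:**
- **Height:** the camera puts the shelf about 1.5 mm lower in the grip than the arm's own height reading. By that reading the bore would be about 1.3 mm high, still inside the 3 mm allowed.
- **Sideways position:** the wrist and top cameras differed by about 1.6 mm on where the shelf lay. I used the wrist camera for the final fit.
- **Fit residuals:** the last fit left up to 0.5 px, because the plate is partly hidden by the gripper.

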